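# Seat, lock and stamp brass seal blanks

## Task

Pull the lock knob fully out, set each brass seal blank into the nest of its own size, turning and pressing it until the hex drops fully home, then push the knob fully home to lock them. Then take the stamp and, smallest blank first, mark the middle of every stem end with a firm, upright press of about 10 N held for a moment, lifting straight off without sliding. Finally stand the stamp upright in the middle of its rubber pad and leave everything else on the bench alone.

Things in the scene. Friction and masses are not known exactly. Their poses are not given: they have to be found in the camera images.
- fixture: Fixed dark steel plate 145 x 230 x 12 mm. Origin: on the bench under the middle nest. The nests stand in a row on its y axis at -80, 0, +80 mm; which is where varies. -x points roughly to the robot and is the way the lock knob is pulled. Plate spans x -100 to +45 mm; a ledge with cheeks (40 mm high, y +-103 mm) carries the lock bar at x -95 to -40 mm.
- lock_slide (a joint): Steel lock bar 45 x 190 x 6 mm, underside 28.5 mm above the bench. 0 = home (start): its edge is 10 mm short of the row's centre line, over the hex flanges of seated blanks. Grows as pulled to the fixture's -x; 0.040 m = fully out, nests clear. Detent holds either end and snaps over past the middle; 1 to 5 N move it. A blank not fully down blocks it.
- lock_knob (a point): Centre of the lock bar's black pull knob: disc 28 mm wide, 20 mm thick, axis level along the fixture's x, 31.5 mm above the bench, on a 10 mm rod. Can be pinched from above across the fixture's y. Moves with the bar: 135 mm from the fixture origin towards -x when home, 175 mm when out.
- pad: Fixed black rubber pad 75 x 75 mm, 5 mm high, home of the stamp. Origin: centre of its underside, on the bench.
- stamp: Loose upright steel marking stamp, 70 mm tall, 0.2 kg: foot 26 mm in diameter and 18 mm high, whose flat underside is the marking face, then a round dark grip 20 mm in diameter. Origin: centre of the marking face; z up along the grip. Starts standing on the pad.
- nest_small: Fixed steel nest with a hexagonal outline and an open hexagonal recess for the small seal: recess 28.4 mm across flats, 8 mm deep, walls 7 mm thick. Origin: centre of its underside, 12 mm above the bench; recess floor 3 mm and rim 11 mm above the origin. Its x axis is square to a flat, so the recess repeats every 60 degrees of yaw; its yaw varies.
- seal_small: Loose brass small hand-seal blank standing upright on the bench (may be absent): hex flange 26 mm across flats, 12 mm thick, with a round stem 14 mm in diameter and 34 mm tall on it, 46 mm in all, about 0.1 kg. Origin: centre of the hex underside; x axis square to a flat; z up along the stem. Seated, its origin is 3 mm above its nest's origin.
- seal_small_top (a point): Centre of the flat round end (14 mm) of the small blank's stem, 46 mm above its origin: where the mark goes.
- nest_medium: Fixed steel nest with a hexagonal outline and an open hexagonal recess for the medium seal: recess 34.4 mm across flats, 8 mm deep, walls 7 mm thick. Origin: centre of its underside, 12 mm above the bench; recess floor 3 mm and rim 11 mm above the origin. Its x axis is square to a flat, so the recess repeats every 60 degrees of yaw; its yaw varies.
- seal_medium: Loose brass medium hand-seal blank standing upright on the bench (may be absent): hex flange 32 mm across flats, 12 mm thick, with a round stem 14 mm in diameter and 34 mm tall on it, 46 mm in all, about 0.14 kg. Origin: centre of the hex underside; x axis square to a flat; z up along the stem. Seated, its origin is 3 mm above its nest's origin.
- seal_medium_top (a point): Centre of the flat round end (14 mm) of the medium blank's stem, 46 mm above its origin: where the mark goes.
- nest_large: Fixed steel nest with a hexagonal outline and an open hexagonal recess for the large seal: recess 40.4 mm across flats, 8 mm deep, walls 7 mm thick. Origin: centre of its underside, 12 mm above the bench; recess floor 3 mm and rim 11 mm above the origin. Its x axis is square to a flat, so the recess repeats every 60 degrees of yaw; its yaw varies.
- seal_large: Loose brass large hand-seal blank standing upright on the bench (may be absent): hex flange 38 mm across flats, 12 mm thick, with a round stem 14 mm in diameter and 34 mm tall on it, 46 mm in all, about 0.18 kg. Origin: centre of the hex underside; x axis square to a flat; z up along the stem. Seated, its origin is 3 mm above its nest's origin.
- seal_large_top (a point): Centre of the flat round end (14 mm) of the large blank's stem, 46 mm above its origin: where the mark goes.
- hammer: Chasing hammer lying on the bench beyond the fixture; not part of the job. Origin: on its underside.
- oil_jar: Small closed jar, 52 mm wide and 60 mm tall, beyond the fixture; not part of the job. Origin: centre of its underside.
- graver: Hand tool 150 mm long lying between robot and fixture, to the left; not part of the job. Origin: on its underside.

How it is judged:
By the outcome, as a careful person would: the job done as asked, in the order asked, and still so for the second after the job is handed in, with the robot touching nothing.
Of seal_small, seal_medium, seal_large only 2 to 3 are there at a start; the rules pass over those that are not, and their reading is None.
At some moment in a run one of seal_small, seal_medium, seal_large may be knocked a few centimetres aside while the robot is not near it.
It also fails if it takes over 208 s, if anything falls off the work surface, if the arm or the gripper's body presses on something with over 40 N, if the wrist force passes 120 N, or if a joint passes its speed limit or range.

## Robot

A 6-joint arm with a two-finger parallel gripper is mounted at the origin on the work surface. World frame = base frame: x ahead of the robot, y to its left, z up, the work surface at z = 0. Lengths are in m, angles in rad, forces in N, time in s.
With the tool pointing down it reaches from about 0.3 to 0.775 m from the base axis. Payload 14.6 kg.
Tool frame: the origin (TCP) lies at the very end of the fingers, on their centre line; the grasp point (between the pads) lies 19 mm behind it; z points along the fingers, y is the line along which they close (so a half turn about z gives the same grasp; the last joint's range is limited). The gripper opens to 94 mm and grips with 3 to 60 N. Pads are 16 mm wide; open, the fingers measure 119 mm over their backs; the gripper's body (75 mm by 177 mm) begins 78 mm behind the grasp point.
Start: joints at [-0.067, 0.3, 1.521, -0, 1.321, -0.067], TCP at [0.55, -0, 0.205] pointing down, gripper open.
Joint ranges: [-3.03, 3.03], [-0.79, 2.21], [0.23, 2.52], [-1.04, 4.18], [0, 3.07], [-2.55, 2.55]. Speed limits (rad/s): [2.22, 2.22, 2.57, 3.14, 3.14, 3.14].

## Interface

Orientations are given as [roll, pitch, yaw] about the fixed x, y, z axes, in that order (R = Rz(yaw) Ry(pitch) Rx(roll)).
In Python, from station import ctrl gives the robot as it stands.
- The arm moves only by the shell command python3 -m pendant 'ROWS' [OPENING] [FORCE]. ROWS is JSON, a list of rows, each a list of 2 entries, a list of its own where there are three numbers: the shift along the world's x, y, z in cm, then the turn about the world's z in rad. A call has 1 to 20 rows; each row shifts and turns the commanded pose from where the row before left it; what a row does not reach is not made up. A row lasts 1/12 s, in which the tool goes at most 41.7 mm and 7.16 degrees, less where a joint would pass 70% of its speed; a pose out of reach is approached as far as the arm can. A call is refused whole if a number of a shift passes 4.17 or a number of a turn 0.125, either way. A call with a gripper value outside its range is refused whole. OPENING is the opening, from 0 (shut) to 1 (fully open), set as the call begins (- or left out, the last holds). The fingers move at their own pace and stop on an object; FORCE is the grip in N (left out, the last holds). Time passes only in rows, so rows that do not move let the fingers close. It gives the time, the measured TCP pose, the force, the opening and the grip force at its end, in the units of the state.
- ctrl.get_obs(): the state, without advancing time (a new reading comes with each control period).
- ctrl.camera(name): name is "scene" or "side" or "wrist"; returns a dict with "color" (420x560x3 uint8, red, green, blue), "intrinsics" (3x3 intrinsics, pixels), "camera_from_world" (4x4, takes a point from world to camera coordinates). Camera axes: x right, y down, z forward; pixel columns grow to the right and rows downward; lengths in m; the calibration is good to about 2 mm. A picture is of the moment at which its call begins. There is no depth.
- ctrl.hand_in(): hands the job in; it is judged then, once.
The state is a dict: "time_s": time; "qpos": joint angles; "joint_vel": joint speeds; "tau": joint torques, N m; "ee_pos": TCP position; "eef_rot": TCP orientation; "force": force on the tool from outside, world axes, zero at the start; "moment": the same for the moment, N m; "grip_width": finger opening in m; "grip_force": force on a finger pad.
Only numpy, scipy, OpenCV 4.12 (cv2) and the standard library are available. Lean on these libraries where they do the work, as an engineer would, in place of code of your own. Each camera call takes 0.05 s, during which the arm holds its last target. There are 200 camera calls.

## Working session

There is one attempt and no reset: what is moved stays moved. The work goes in short steps, Python scripts to look and compute and a shell command to move; the robot and the scene stay as the last step left them, time stands still between calls to the robot, and variables do not carry over. Pictures are saved under pics/ and viewed, at most 14 in all, crops included, and the job is handed in when it is done.

```bash
ls; mkdir -p pics; cat > h.py <<'E'
import numpy as np, cv2
from station import ctrl
def snap(n,f=None):
    c=ctrl.camera(n)
    if f: cv2.imwrite(f'pics/{f}.png',c['color'][:,:,::-1])
    return c
def ray(c,u,v):
    T=np.array(c['camera_from_world']);K=np.array(c['intrinsics'])
    d=T[:3,:3].T@np.linalg.solve(K,[u,v,1.]);o=-T[:3,:3].T@T[:3,3]
    return o,d
def pt(c,u,v,z):
    o,d=ray(c,u,v);return o+d*(z-o[2])/d[2]
def proj(c,p):
    T=np.array(c['camera_from_world']);K=np.array(c['intrinsics'])
    q=K@(T[:3,:3]@np.array(p)+T[:3,3]);return q[:2]/q[2]
E
python3 - <<'E'
from h import *
for n in ['scene','side','wrist']:
    c=snap(n,n+'0'); o,d=ray(c,280,210); print(n,o.round(3),d.round(3))
o=ctrl.get_obs();print({k:np.round(v,3).tolist() if v is not None else v for k,v in o.items()})
E
```

```text
pics
scene [ 0.858 -0.455  0.848] [-0.325  0.467 -0.822]
side [0.292 0.706 0.706] [ 0.286 -0.702 -0.652]
wrist [0.55  0.07  0.385] [-0.024 -0.249 -0.969]
{'time_s': 0.15, 'qpos': [-0.067, 0.3, 1.521, -0.0, 1.321, -0.067], 'joint_vel': [-0.0, -0.001, -0.001, -0.0, -0.0, -0.001], 'tau': [-0.0, -53.196, -35.282, 0.071, 0.024, -0.0], 'ee_pos': [0.55, 0.0, 0.205], 'eef_rot': [-3.141, -0.0, 1.571], 'force': [0.166, -0.255, 0.067], 'moment': [-0.016, 0.03, -0.01], 'grip_force': 0.0, 'grip_width': 0.094}
```

View pics/scene0.png

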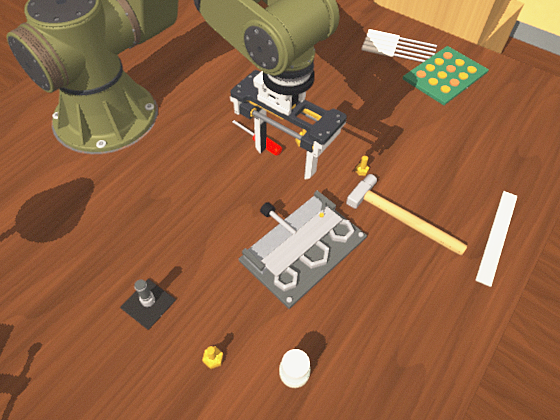

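View pics/side0.png

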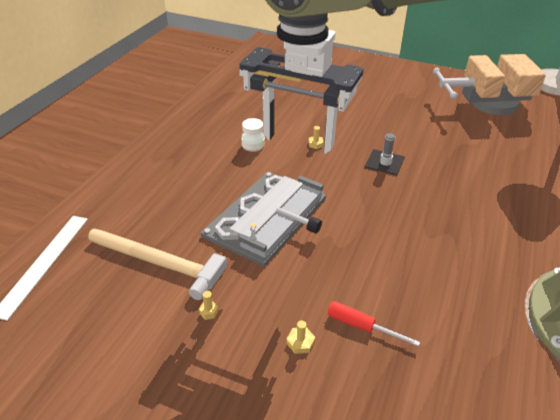

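View pics/wrist0.png

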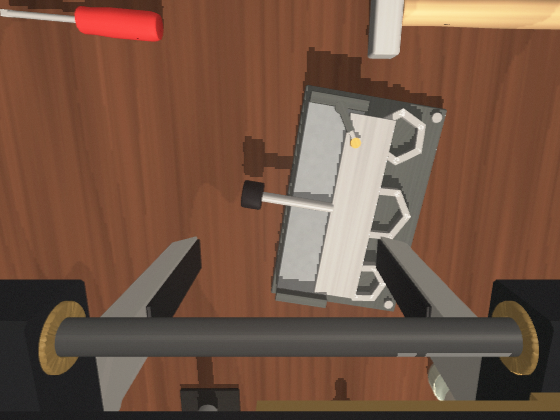

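The wrist view shows the fixture with its knob at (252,194), its plate turned about -10°, and nests at (408,135), (390,212), (372,285). The scene and side views show three blanks (scene 213,357 and 363,165; side 317,138, 208,305 and 301,338). The stamp stands on the pad at scene (147,300).

```bash
python3 - <<'E'
from h import *
c=snap('wrist')
print('knob',pt(c,252,194,.0315),'rodend',pt(c,333,208,.0315))
for n,u,v,z in [('cA',310,87,.012),('cB',445,108,.012),('scr1',437,117,.012),('scr2',389,305,.012),('n+',408,135,.023),('n0',390,212,.023),('n-',372,285,.023)]: print(n,pt(c,u,v,z).round(4))
for n in ['scene','side']:
    c=snap(n); h=cv2.cvtColor(c['color'],cv2.COLOR_RGB2HSV)
    m=cv2.inRange(h,(20,140,90),(34,255,255))
    k,l,s,ce=cv2.connectedComponentsWithStats(m)
    for i in range(1,k):
        if s[i,4]>40:
            x,y,w,hh,a=s[i]
            top=y+3; us=np.where(l[top]==i)[0].mean()
            print(n,s[i],'stemtop',us,top,pt(c,us,top,.046).round(4),'cent@.006',pt(c,*ce[i],.015).round(4))
    for name,u,v,z in ([('padstamp',146,284,.07),('padc',148,303,.005)] if n=='scene' else [('padstamp',390,138,.07),('padc',386,161,.005)]): print(n,name,pt(c,u,v,z).round(4))
E
```

```text
knob [ 0.51361126 -0.00427298  0.0315    ] rodend [ 0.59594466 -0.01892099  0.0315    ]
cA [0.5719 0.1001 0.012 ]
cB [0.7081 0.0799 0.012 ]
scr1 [0.701  0.0711 0.012 ]
scr2 [ 0.6666 -0.1394  0.012 ]
n+ [0.6694 0.0538 0.023 ]
n0 [ 0.6569 -0.0254  0.023 ]
n- [ 0.6427 -0.1088  0.023 ]
scene [435  58   9   7  50] stemtop 439.0 61 [0.5959 0.6422 0.046 ] cent@.006 [0.5852 0.6842 0.015 ]
scene [455  59   9   7  50] stemtop 459.0 62 [0.6403 0.6708 0.046 ] cent@.006 [0.6321 0.7147 0.015 ]
scene [426  64   9   7  50] stemtop 430.0 67 [0.5876 0.605  0.046 ] cent@.006 [0.5775 0.6453 0.015 ]
scene [467  66  10   7  51] stemtop 471.5 69 [0.6785 0.6641 0.046 ] cent@.006 [0.6713 0.7069 0.015 ]
scene [438  71   9   7  48] stemtop 442.0 74 [0.625  0.5984 0.046 ] cent@.006 [0.6167 0.6372 0.015 ]
scene [459  72   9   7  49] stemtop 463.0 75 [0.6705 0.628  0.046 ] cent@.006 [0.6639 0.6682 0.015 ]
scene [429  78   9   7  50] stemtop 433.0 81 [0.6183 0.5591 0.046 ] cent@.006 [0.6086 0.5982 0.015 ]
scene [441  85   9   8  54] stemtop 445.0 88 [0.6544 0.5531 0.046 ] cent@.006 [0.6477 0.5899 0.015 ]
scene [304 109  17  11  68] stemtop 309.0 112 [0.428  0.2738 0.046 ] cent@.006 [0.4198 0.3021 0.015 ]
scene [356 156  13  19 137] stemtop 364.5 159 [0.6109 0.2251 0.046 ] cent@.006 [0.6093 0.2303 0.015 ]
scene [203 346  20  22 279] stemtop 211.1818181818182 349 [ 0.6174 -0.3032  0.046 ] cent@.006 [ 0.6184 -0.3077  0.015 ]
scene padstamp [ 0.4534 -0.2877  0.07  ]
scene padc [ 0.4511 -0.2996  0.005 ]
side padstamp [ 0.4455 -0.2922  0.07  ]
side padc [ 0.4466 -0.2982  0.005 ]
```

```bash
python3 -m pendant '[[[-0.3,-0.03,-1],0.117],[[-0.3,-0.03,-1],0.117],[[-0.3,-0.03,-1],0.117],[[-0.3,-0.03,-1],0.117],[[-0.3,-0.03,-1],0.117],[[-0.3,-0.03,-1],0.117],[[-0.3,-0.03,-1],0.117],[[-0.3,-0.03,-1],0.117],[[-0.3,-0.03,-1],0.117],[[-0.3,-0.03,-1],0.117],[[-0.3,-0.03,-1],0.117],[[-0.3,-0.03,-1],0.117],[[0,0,0],0],[[0,0,0],0]]' 0.7 20
python3 - <<'E'
from h import *
c=snap('wrist','w1')
E
```

```text
time_s: 1.47
ee_pos: [0.5139, -0.0036, 0.0854]
eef_rot: [-3.142, -0.001, 2.971]
force: [-0.1, -0.3, 0.5]
grip_width: 0.0659
grip_force: 0.0
```

View pics/w1.png

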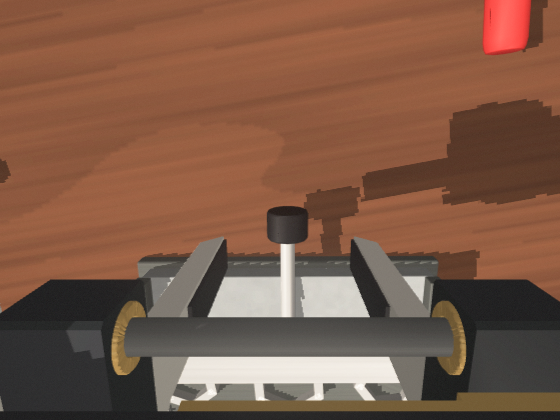

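The knob sits at (287,222), midway between the fingers, and its rod runs vertically in the image, so the yaw is right. I'll go down, pinch the knob and pull it out.

```bash
python3 - <<'E'
from h import *
c=snap('wrist'); print(pt(c,287,222,.0315), proj(c,[.5139,-.0036,.0315]))
E
python3 -m pendant '[[[0,0,-1.15],0],[[0,0,-1.15],0],[[0,0,-1.15],0],[[0,0,-1.15],0],[[0,0,-1.15],0],[[0,0,-1.15],0],[[0,0,0],0]]'
python3 -m pendant '[[[0,0,0],0],[[0,0,0],0],[[0,0,0],0],[[0,0,0],0],[[0,0,0],0],[[0,0,0],0],[[0,0,0],0],[[0,0,0],0]]' 0.2 25
```

```text
[ 0.51352783 -0.00442998  0.0315    ] [288.28914451 222.31592633]
time_s: 2.15
ee_pos: [0.5127, -0.0035, 0.0138]
eef_rot: [-3.141, -0.004, 2.975]
force: [-0.0, 0.1, -1.3]
grip_width: 0.0657
grip_force: 0.0
time_s: 2.82
ee_pos: [0.514, -0.0044, 0.0167]
eef_rot: [-3.14, 0.0, 2.975]
force: [-1.9, -7.4, 2.8]
grip_width: 0.0275
grip_force: 25.0
```

```bash
python3 -m pendant '[[[-0.34,0.058,0],0],[[-0.34,0.058,0],0],[[-0.34,0.058,0],0],[[-0.34,0.058,0],0],[[-0.34,0.058,0],0],[[-0.34,0.058,0],0],[[-0.34,0.058,0],0],[[-0.34,0.058,0],0],[[-0.34,0.058,0],0],[[-0.34,0.058,0],0],[[-0.34,0.058,0],0],[[-0.34,0.058,0],0],[[0,0,0],0],[[0,0,0],0],[[0,0,0],0]]'
```

```text
time_s: 4.07
ee_pos: [0.4744, 0.0023, 0.0168]
eef_rot: [-3.14, 0.003, 2.975]
force: [6.9, -9.7, -5.1]
grip_width: 0.0274
grip_force: 25.0
```

```bash
python3 -m pendant '[[[0,0,0],0],[[0,0,0],0],[[0,0,0],0],[[0,0,0],0],[[0,0,2],0],[[0,0,3],0],[[0,0,3],0],[[0,0,3],0],[[2,-0.3,2.5],0],[[3,-0.4,3],0],[[3,-0.4,2],0],[[3,-0.4,0],0],[[3,-0.4,0],0],[[3,-0.4,0],0],[[3,-0.4,0],0],[[0,0,0],0],[[0,0,0],0],[[0,0,0],0]]' 0.7
python3 - <<'E'
from h import *
c=snap('wrist','w2')
E
```

```text
time_s: 5.57
ee_pos: [0.6719, -0.0233, 0.2005]
eef_rot: [3.142, -0.001, 2.975]
force: [-0.8, 0.2, 0.4]
grip_width: 0.0658
grip_force: 0.0
```

View pics/w2.png

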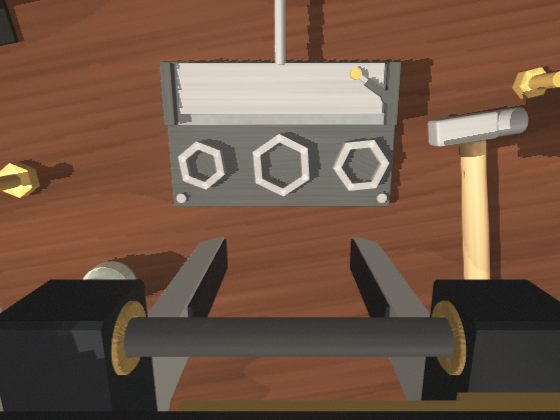

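The lock bar is out and the nests are clear: small at (203,165), large at (282,165), medium at (361,165). Brass blanks also show at the edges, near (20,180) and (540,82).

```bash
cat >> h.py <<'E'
def hexfit(P):
    """P: Nx2 world contour -> centre, flat-normal yaw (mod 60deg), mean across-flats"""
    P=np.array(P,float); M=cv2.moments(P.astype(np.float32)*1.0)
    cx,cy=M['m10']/M['m00'],M['m01']/M['m00']
    d=P-[cx,cy]; th=np.arctan2(d[:,1],d[:,0]); r=np.hypot(d[:,0],d[:,1])
    o=np.argsort(th); g=np.linspace(-np.pi,np.pi,720,endpoint=False)
    rg=np.interp(g,th[o],r[o],period=2*np.pi)
    h6=(rg*np.exp(-6j*g)).mean(); ph=np.angle(-h6)   # r ~ -cos(6(th-phi)) -> phase of -h6 = -6phi
    return np.array([cx,cy]),np.degrees(-ph/6)%60,np.sqrt(2/np.sqrt(3)*abs(M['m00'])),abs(h6)/rg.mean()
E
python3 - <<'E'
from h import *
c=snap('wrist'); g=cv2.cvtColor(c['color'],cv2.COLOR_RGB2GRAY)
roi=g[128:200,170:392]; 
_,m=cv2.threshold(cv2.resize(roi,None,fx=4,fy=4,interpolation=cv2.INTER_CUBIC),140,255,0)
cs,hi=cv2.findContours(m,cv2.RETR_CCOMP,cv2.CHAIN_APPROX_NONE)
for k,hh in zip(cs,hi[0]):
    if cv2.contourArea(k)<2000: continue
    uv=(k[:,0,:]+.5)/4-.5+[170,128]
    W=np.array([pt(c,u,v,.023)[:2] for u,v in uv])
    ce,y,af,q=hexfit(W*1000)
    print('inner' if hh[3]>=0 else 'outer',uv.mean(0).round(1),ce.round(1),y.round(1),af.round(1),q.round(3))
c=snap('side');h=cv2.cvtColor(c['color'],cv2.COLOR_RGB2HSV)
for u,v in [(317,132),(208,300),(301,328),(301,342)]: print(h[v,u])
m=cv2.inRange(h,(22,120,60),(34,255,255))
k,l,s,ce=cv2.connectedComponentsWithStats(m)
for i in range(1,k):
    if s[i,4]>60:
        x,y,w,hh,a=s[i]; top=y+4; us=np.where(l[top]==i)[0].mean()
        print('side',s[i],'top',pt(c,us,top,.046).round(4),'c',pt(c,*ce[i],.015).round(4))
E
```

```text
outer [200.8 165.1] [ 633.9 -106.2] 28.8 42.8 0.029
inner [200.9 165.4] [ 633.9 -106.1] 28.9 28.2 0.029
outer [360.2 164.8] [660.3  51.7] 56.3 49.1 0.028
inner [360.2 165.2] [660.4  51.5] 56.2 33.6 0.03
outer [280.6 164.6] [647.1 -27.1] 24.5 54.8 0.029
inner [280.7 165.1] [647.1 -27.1] 24.6 40.2 0.03
[ 20 139 161]
[ 20 140 158]
[ 21 136 199]
[ 20 136 190]
```

```bash
python3 - <<'E'
from h import *
for n in ['side','scene']:
  c=snap(n);h=cv2.cvtColor(c['color'],cv2.COLOR_RGB2HSV)
  m=cv2.inRange(h,(18,120,90),(34,255,255)) if n=='side' else cv2.inRange(h,(18,110,70),(34,255,255))
  k,l,s,ce=cv2.connectedComponentsWithStats(m)
  for i in range(1,k):
    if s[i,4]>60:
        x,y,w,hh,a=s[i]; top=y+4; us=np.where(l[top]==i)[0].mean()
        p=pt(c,us,top,.046)
        if abs(p[1])<.45: print(n,s[i],'top',p.round(4),'c',pt(c,*ce[i],.015).round(4))
E
```

```text
side [308 126  15  23 179] top [ 0.6133 -0.294   0.046 ] c [ 0.6173 -0.303   0.015 ]
side [199 291  19  29 304] top [0.6077 0.232  0.046 ] c [0.6097 0.2313 0.015 ]
side [287 320  28  34 363] top [0.4561 0.2287 0.046 ] c [0.4491 0.2328 0.015 ]
scene [296 126  18  22 249] top [0.4541 0.2186 0.046 ] c [0.4516 0.222  0.015 ]
scene [373 194  94  54 145] top [0.6944 0.1529 0.046 ] c [0.7861 0.1749 0.015 ]
scene [369 201  97  53 262] top [0.6966 0.132  0.046 ] c [0.7928 0.1527 0.015 ]
scene [202 346  21  23 340] top [ 0.6196 -0.3037  0.046 ] c [ 0.6189 -0.3066  0.015 ]
```

```bash
python3 -m pendant '[[[-1.3,2.8,0],0],[[-1.3,2.8,0],0],[[-1.3,2.8,0],0],[[-1.3,2.8,0],0],[[-1.3,2.8,0],0],[[-1.3,2.8,0],0],[[-1.3,2.8,0],0],[[-1.3,2.8,0],0],[[-1.3,2.8,0],0],[[0,0,0],0],[[0,0,0],0],[[0,0,0],0]]' 0.7
python3 - <<'E'
from h import *
c=snap('wrist','w3')
print(proj(c,[.609,.231,.046]),proj(c,[.609,.231,.012]),proj(c,[.453,.225,.046]),proj(c,[.453,.225,.012]))
E
```

```text
time_s: 6.82
ee_pos: [0.5556, 0.228, 0.2011]
eef_rot: [3.142, 0.001, 2.975]
force: [-0.5, -0.7, 0.1]
grip_width: 0.0654
grip_force: 0.0
[300.36135367 244.41486151] [299.3504082  233.67634695] [265.89887201  82.01436181] [268.0244856   85.42468343]
```

View pics/w3.png

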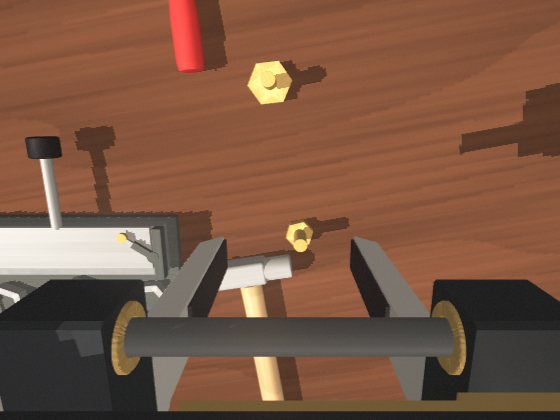

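The large blank is at (269,82) and the small one at (300,235), next to the hammer head. So the blank on the right (A) is the medium.

```bash
cat >> h.py <<'E'
def blank(c,uv,z=.012,R=60):
    """brass blob nearest uv in wrist view -> hexfit of its hull on flange-top plane (mm), pixel centre"""
    h=cv2.cvtColor(c['color'],cv2.COLOR_RGB2HSV); m=cv2.inRange(h,(18,90,60),(34,255,255))
    m=cv2.morphologyEx(m,cv2.MORPH_CLOSE,np.ones((3,3)))
    k,l,s,ce=cv2.connectedComponentsWithStats(m)
    i=min([i for i in range(1,k) if s[i,4]>150],key=lambda i:np.hypot(*(ce[i]-uv)))
    q=cv2.resize((l==i).astype(np.uint8)*255,None,fx=4,fy=4,interpolation=cv2.INTER_LINEAR)
    cs,_=cv2.findContours((q>127).astype(np.uint8),cv2.RETR_EXTERNAL,cv2.CHAIN_APPROX_NONE)
    k=max(cs,key=cv2.contourArea)[:,0,:]
    hull=(k+.5)/4-.5
    W=np.array([pt(c,u,v,z)[:2] for u,v in hull])*1000
    return hexfit(W),s[i],ce[i]
E
python3 - <<'E'
from h import *
c=snap('wrist')
for uv in [(269,82),(300,235)]: print(blank(c,uv))
E
```

```text
((array([450.53734761, 226.89538528]), np.float64(56.94513855094471), np.float64(37.867158232968805), np.float64(0.028824213161407333)), array([ 248,   61,   44,   43, 1372], dtype=int32), array([269.82725948,  81.88119534]))
((array([610.42839722, 230.6008359 ]), np.float64(13.133908598010914), np.float64(28.49909505381712), np.float64(0.009799668174053967)), array([287, 220,  26,  32, 579], dtype=int32), array([299.57858377, 234.61830743]))
```

```bash
python3 -m pendant '[[[-1.5,0,0],0],[[-1.5,0,-1],0],[[-1.5,0,-1.5],0],[[-1.5,0,-1.5],0],[[-1.5,0,-1.5],0],[[-1.5,0,-1.5],0],[[-1.5,-0.1,-1.5],0],[[0,0,-1.5],0],[[0,0,0],0],[[0,0,0],0]]' 0.45 25
python3 - <<'E'
from h import *
c=snap('wrist','w4'); print(proj(c,[.4505,.2269,.046]),ctrl.get_obs()['ee_pos'])
print(blank(c,(280,215)))
E
```

```text
time_s: 7.75
ee_pos: [0.4509, 0.2268, 0.1009]
eef_rot: [-3.141, -0.0, 2.974]
force: [0.5, -0.5, 0.1]
grip_width: 0.0422
grip_force: 0.0
[288.43224153 222.15466238] [0.45131621 0.22705804 0.10147063]
((array([450.1036333 , 226.96865794]), np.float64(57.29352064418935), np.float64(38.66301389664407), np.float64(0.027526287390676654)), array([ 261,  183,   56,   52, 1847], dtype=int32), array([289.16838116, 209.82566324]))
```

View pics/w4.png

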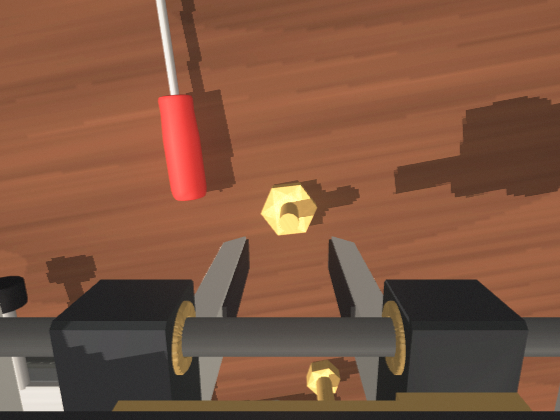

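The blank at (289,210) is centred between the fingers, and the graver at (185,150) is clear. I'll go down and grip.

```bash
python3 -m pendant '[[[0,0,-2],0],[[0,0,-2],0],[[0,0,-2],0],[[0,0,-1.5],0],[[-0.05,0,-1],0],[[0,0,0],0],[[0,0,0],0],[[0,0,0],0]]' 
python3 -m pendant '[[[0,0,0],0],[[0,0,0],0],[[0,0,0],0],[[0,0,0],0],[[0,0,0],0],[[0,0,0],0]]' 0.05 25
python3 -m pendant '[[[0,0,1],0],[[0,0,3],0],[[0,0,3],0],[[0,0,2],0],[[0,0,0],0],[[0,0,0],0]]'
```

```text
time_s: 8.47
ee_pos: [0.4508, 0.2277, 0.0169]
eef_rot: [3.141, 0.001, 2.975]
force: [0.3, -0.3, 0.6]
grip_width: 0.042
grip_force: 0.0
time_s: 8.97
ee_pos: [0.4501, 0.2275, 0.016]
eef_rot: [3.141, 0.0, 2.975]
force: [-1.1, -0.5, 3.8]
grip_width: 0.0136
grip_force: 25.0
time_s: 9.47
ee_pos: [0.4502, 0.2275, 0.1065]
eef_rot: [3.141, 0.001, 2.975]
force: [0.1, -0.5, -2.9]
grip_width: 0.0136
grip_force: 25.0
```

```bash
python3 -m pendant '[[[1.97,-2.546,0],-0.0567],[[1.97,-2.546,0],-0.0567],[[1.97,-2.546,0],-0.0567],[[1.97,-2.546,0],-0.0567],[[1.97,-2.546,0],-0.0567],[[1.97,-2.546,0],-0.0567],[[1.97,-2.546,0],-0.0567],[[1.97,-2.546,0],-0.0567],[[1.97,-2.546,0],-0.0567],[[1.97,-2.546,0],-0.0567],[[0,0,-2],0],[[0,0,-2],0],[[0,0,-1],0],[[0,0,0],0],[[0,0,0],0],[[0,0,0],0],[[0,0,0],0]]'
python3 - <<'E'
from h import *
c=snap('wrist','w5'); print(ctrl.get_obs()['qpos'])
E
```

```text
time_s: 10.88
ee_pos: [0.6475, -0.0269, 0.057]
eef_rot: [3.141, 0.001, 2.408]
force: [0.3, -0.3, -2.3]
grip_width: 0.0133
grip_force: 25.0
[-9.81459006e-02  6.59322617e-01  1.35484470e+00 -1.74582298e-05
  1.12576254e+00 -9.35495734e-01]
```

View pics/w5.png

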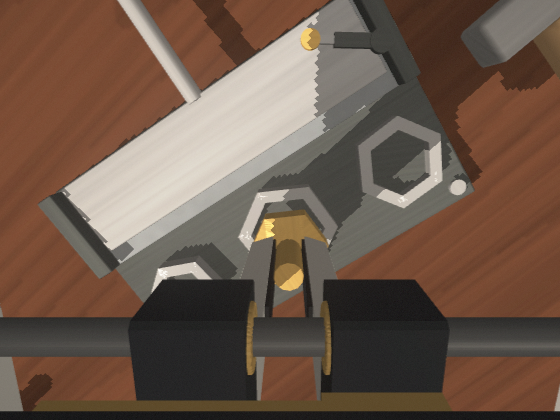

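The large blank is above the middle nest at about (290,215), with its hex edges parallel to the nest's. I'll press it in.

```bash
python3 -m pendant '[[[0,0,-0.8],0],[[0,0,-0.5],0],[[0,0,-0.3],0],[[0,0,-0.3],0],[[0,0,-0.3],0],[[0,0,-0.3],0],[[0,0,-0.2],0],[[0,0,0],0],[[0,0,0],0],[[0,0,0],0]]'
```

```text
time_s: 11.77
ee_pos: [0.6473, -0.0273, 0.0307]
eef_rot: [3.141, 0.001, 2.408]
force: [-10.0, 0.4, 16.4]
grip_width: 0.0138
grip_force: 25.0
```

```bash
python3 -m pendant '[[[0,0,0],0],[[0,0,0],0],[[0,0,0],0],[[0,0,0],0],[[0,0,1.5],0],[[0,0,3],0],[[0,0,3],0],[[0,0,3],0],[[0.1,2.7,3],0],[[0.1,2.7,2],0],[[0.1,2.7,0],0],[[0.1,2.7,0],0],[[0.1,2.7,0],0],[[0.1,2.7,0],0],[[0.1,2.7,0],0],[[0.1,2.7,0],0],[[0,0,0],0],[[0,0,0],0]]' 0.4
python3 - <<'E'
from h import *
c=snap('wrist','w6'); uv=proj(c,[.61,.231,.012]);print(uv,blank(c,uv))
E
```

```text
time_s: 13.27
ee_pos: [0.6548, 0.19, 0.1833]
eef_rot: [-3.141, -0.0, 2.41]
force: [-0.6, -0.8, 0.3]
grip_width: 0.0375
grip_force: 0.0
[288.68360726 127.76640577] ((array([609.5501596, 230.4600251]), np.float64(4.712291788963832), np.float64(25.66358460191695), np.float64(0.030224631892673437)), array([273, 113,  31,  30, 645], dtype=int32), array([287.9503876 , 127.65581395]))
```

View pics/w6.png

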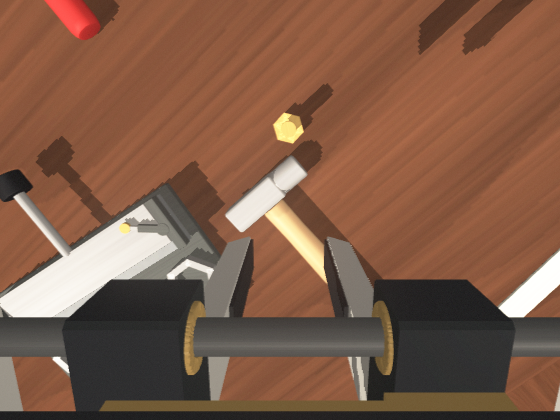

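Small blank at (288,128), yaw 4.7°, hammer head at (270,190) leaves room for the fingers.

```bash
python3 -m pendant '[[[-1.5,1.35,0],0],[[-1.5,1.35,0],0],[[-1.53,1.35,-2],0],[[0,0,-3],0],[[0,0,-3],0],[[0,0,-3],0],[[0,0,-3],0],[[0,0,-1.7],0],[[0,0,-1],0],[[0,0,0],0],[[0,0,0],0],[[0,0,0],0]]'
python3 -m pendant '[[[0,0,0],0],[[0,0,0],0],[[0,0,0],0],[[0,0,0],0],[[0,0,0],0],[[0,0,0],0]]' 0.05 25
python3 -m pendant '[[[0,0,1],0],[[0,0,3],0],[[0,0,3],0],[[0,0,2],0],[[0,0,0],0],[[0,0,0],0]]'
```

```text
time_s: 14.32
ee_pos: [0.6107, 0.2292, 0.0185]
eef_rot: [3.14, 0.001, 2.407]
force: [0.5, -0.4, 0.5]
grip_width: 0.0378
grip_force: 0.0
time_s: 14.82
ee_pos: [0.6099, 0.2295, 0.0172]
eef_rot: [3.141, 0.0, 2.408]
force: [-1.0, 0.1, 3.5]
grip_width: 0.0132
grip_force: 25.0
time_s: 15.32
ee_pos: [0.6099, 0.2294, 0.1078]
eef_rot: [3.14, 0.001, 2.408]
force: [0.0, -0.8, -1.6]
grip_width: 0.0134
grip_force: 25.0
```

```bash
python3 -m pendant '[[[0.207,-2.8,0],0.0352],[[0.207,-2.8,0],0.0352],[[0.207,-2.8,0],0.0352],[[0.207,-2.8,0],0.0352],[[0.207,-2.8,0],0.0352],[[0.207,-2.8,0],0.0352],[[0.207,-2.8,0],0.0352],[[0.207,-2.8,0],0.0352],[[0.207,-2.8,0],0.0352],[[0.207,-2.8,0],0.0352],[[0.207,-2.8,0],0.0352],[[0.207,-2.8,0],0.0352],[[0,0,-2],0],[[0,0,-2],0],[[0,0,-1],0],[[0,0,0],0],[[0,0,0],0],[[0,0,0],0]]'
python3 - <<'E'
from h import *
c=snap('wrist','w7')
E
```

```text
time_s: 16.82
ee_pos: [0.6349, -0.1064, 0.0575]
eef_rot: [3.142, 0.001, 2.831]
force: [-0.3, -0.2, -1.7]
grip_width: 0.0136
grip_force: 25.0
```

View pics/w7.png

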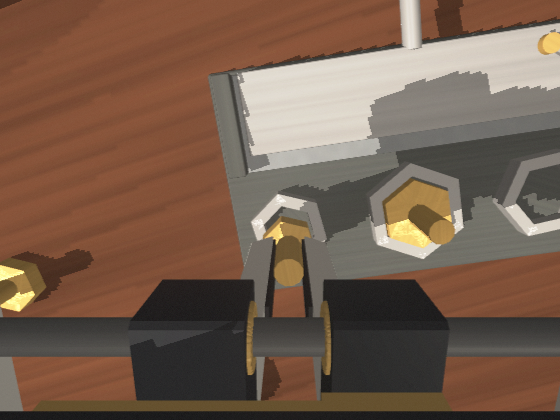

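The large blank at (417,215) sits down in its nest. The small one is centred over its own nest at (288,220), so I'll press it in.

```bash
python3 -m pendant '[[[0,0,-0.8],0],[[0,0,-0.4],0],[[0,0,-0.3],0],[[0,0,-0.3],0],[[0,0,-0.3],0],[[0,0,-0.3],0],[[0,0,-0.2],0],[[0,0,0],0],[[0,0,0],0],[[0,0,0],0]]'
```

```text
time_s: 17.7
ee_pos: [0.6348, -0.1066, 0.0319]
eef_rot: [3.142, 0.001, 2.83]
force: [-5.3, 1.2, 10.7]
grip_width: 0.0134
grip_force: 25.0
```

```bash
python3 -m pendant '[[[0,0,0],0],[[0,0,0],0],[[0,0,0],0],[[0,0,0],0],[[0,0,1.5],0],[[0,0,3],0],[[0,0,3],0],[[0,0,3],0],[[0.2,-2.7,3],0],[[0.2,-2.7,1.5],0],[[0.2,-2.7,0],0],[[0.3,-2.7,0],0],[[0.3,-2.7,0],0],[[0.3,-2.7,0],0],[[0.3,-2.7,0],0],[[0.3,-2.1,0],0],[[0,0,0],0],[[0,0,0],0]]' 0.4
python3 - <<'E'
from h import *
c=snap('wrist','w8'); uv=proj(c,[.618,-.304,.012]);print(uv,blank(c,uv))
c=snap('scene');print(pt(c,295,362,.06))
E
```

```text
time_s: 19.2
ee_pos: [0.6553, -0.3174, 0.1799]
eef_rot: [3.141, -0.001, 2.829]
force: [0.8, 0.5, -0.3]
grip_width: 0.0376
grip_force: 0.0
[289.58170854 150.3289701 ] ((array([ 617.7480961 , -303.31258781]), np.float64(26.784472750145554), np.float64(31.773458660994905), np.float64(0.029491421396555195)), array([272, 131,  37,  38, 949], dtype=int32), array([290.18756586, 149.75869336]))
[ 0.74723238 -0.24008564  0.06      ]
```

View pics/w8.png

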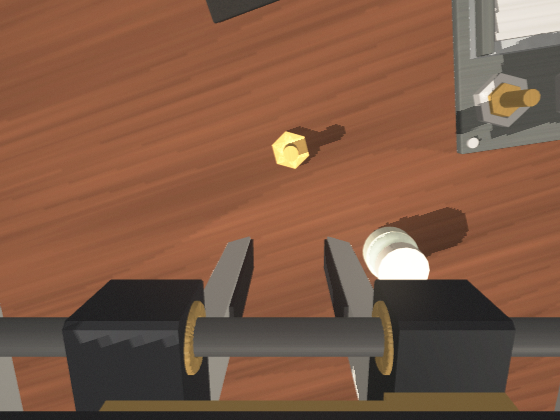

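Medium blank is at (290,150), yaw 26.8°. The jar at (395,255) is well clear, and the seated small blank shows at (505,100).

```bash
python3 -m pendant '[[[-1.25,0.47,0],0],[[-1.25,0.47,0],0],[[-1.26,0.47,-2],0],[[0,0,-3],0],[[0,0,-3],0],[[0,0,-3],0],[[0,0,-3],0],[[0,0,-1.4],0],[[0,0,-1],0],[[0,0,0],0],[[0,0,0],0],[[0,0,0],0]]'
python3 -m pendant '[[[0,0,0],0],[[0,0,0],0],[[0,0,0],0],[[0,0,0],0],[[0,0,0],0],[[0,0,0],0]]' 0.05 25
python3 -m pendant '[[[0,0,1],0],[[0,0,3],0],[[0,0,3],0],[[0,0,2],0],[[0,0,1],0],[[0,0,0],0],[[0,0,0],0]]'
```

```text
time_s: 20.3
ee_pos: [0.6189, -0.3029, 0.0189]
eef_rot: [-3.141, 0.003, 2.83]
force: [-0.8, 0.1, 0.7]
grip_width: 0.0378
grip_force: 0.0
time_s: 20.8
ee_pos: [0.6181, -0.3027, 0.0172]
eef_rot: [-3.141, 0.0, 2.83]
force: [-0.3, -0.1, 3.8]
grip_width: 0.0133
grip_force: 25.0
time_s: 21.38
ee_pos: [0.6177, -0.3024, 0.116]
eef_rot: [3.141, -0.001, 2.83]
force: [-0.2, 0.1, -2.1]
grip_width: 0.0135
grip_force: 25.0
```

```bash
python3 -m pendant '[[[0.33,2.72,0],-0.041],[[0.33,2.72,0],-0.041],[[0.33,2.72,0],-0.041],[[0.33,2.72,0],-0.041],[[0.33,2.72,0],-0.041],[[0.33,2.72,0],-0.041],[[0.33,2.72,0],-0.041],[[0.33,2.72,0],-0.041],[[0.33,2.72,0],-0.041],[[0.33,2.72,0],-0.041],[[0.33,2.72,0],-0.041],[[0.33,2.72,0],-0.041],[[0.31,2.76,0],-0.042],[[0,0,-2],0],[[0,0,-2],0],[[0,0,-1.8],0],[[0,0,0],0],[[0,0,0],0],[[0,0,0],0]]'
python3 -m pendant '[[[0,0,-0.8],0],[[0,0,-0.4],0],[[0,0,-0.3],0],[[0,0,-0.3],0],[[0,0,-0.3],0],[[0,0,-0.3],0],[[0,0,-0.2],0],[[0,0,0],0],[[0,0,0],0],[[0,0,0],0]]'
```

```text
time_s: 22.97
ee_pos: [0.6608, 0.0513, 0.059]
eef_rot: [-3.142, -0.0, 2.296]
force: [-0.7, 1.1, -0.5]
grip_width: 0.0137
grip_force: 25.0
time_s: 23.8
ee_pos: [0.6607, 0.0515, 0.0329]
eef_rot: [3.141, 0.0, 2.296]
force: [-0.3, -0.3, -1.3]
grip_width: 0.0137
grip_force: 25.0
```

```bash
python3 -m pendant '[[[0,0,-0.1],0],[[0,0,-0.1],0],[[0,0,0],0],[[0,0,0],0]]'
```

```text
time_s: 24.13
ee_pos: [0.661, 0.0514, 0.0322]
eef_rot: [3.141, 0.001, 2.296]
force: [-5.3, 0.6, 10.6]
grip_width: 0.0131
grip_force: 25.0
```

```bash
python3 -m pendant '[[[0,0,0],0],[[0,0,0],0],[[0,0,0],0],[[0,0,0],0],[[0,0,1.5],0],[[0,0,3],0],[[0,0,3.5],0],[[-2.07,-0.55,0],0.0755],[[-2.07,-0.55,0],0.0755],[[-2.07,-0.55,0],0.0755],[[-2.07,-0.55,0],0.0755],[[-2.07,-0.55,0],0.0755],[[-2.07,-0.55,0],0.0755],[[-2.07,-0.55,0],0.0755],[[-2.07,-0.55,0],0.0755],[[-2.07,-0.54,0],0.0755],[[0,0,0],0],[[0,0,0],0]]' 0.7
python3 - <<'E'
from h import *
c=snap('wrist'); print(ctrl.get_obs()['ee_pos'], proj(c,[.4745,.0019,.0315]))
h=cv2.cvtColor(c['color'],cv2.COLOR_RGB2GRAY)[150:260,235:345]
ys,xs=np.where(h<45);print(np.median(xs)+235,np.median(ys)+150,len(xs))
E
```

```text
time_s: 25.63
ee_pos: [0.4744, 0.0019, 0.1112]
eef_rot: [3.141, 0.001, 2.974]
force: [-0.5, 0.3, -0.1]
grip_width: 0.0657
grip_force: 0.0
[0.47492485 0.00203557 0.11118232] [288.42739216 213.48899399]
299.0 204.0 379
```

```bash
python3 -m pendant '[[[0,0,-2],0],[[0,0,-2],0],[[0,0,-2],0],[[0,0,-2],0],[[0,0,-1.4],0],[[0,0,0],0],[[0,0,0],0]]'
python3 -m pendant '[[[0,0,0],0],[[0,0,0],0],[[0,0,0],0],[[0,0,0],0],[[0,0,0],0],[[0,0,0],0],[[0,0,0],0]]' 0.2 25
python3 -m pendant '[[[0.34,-0.058,0],0],[[0.34,-0.058,0],0],[[0.34,-0.058,0],0],[[0.34,-0.058,0],0],[[0.34,-0.058,0],0],[[0.34,-0.058,0],0],[[0.34,-0.058,0],0],[[0.34,-0.058,0],0],[[0.34,-0.058,0],0],[[0.34,-0.058,0],0],[[0.34,-0.058,0],0],[[0.34,-0.058,0],0],[[0,0,0],0],[[0,0,0],0],[[0,0,0],0]]'
```

```text
time_s: 26.27
ee_pos: [0.4747, 0.0022, 0.0165]
eef_rot: [-3.142, -0.001, 2.975]
force: [0.9, 0.1, 0.4]
grip_width: 0.0659
grip_force: 0.0
time_s: 26.85
ee_pos: [0.4745, 0.0021, 0.017]
eef_rot: [3.141, 0.0, 2.976]
force: [-0.1, 0.7, 2.2]
grip_width: 0.0274
grip_force: 25.0
time_s: 28.1
ee_pos: [0.5144, -0.0046, 0.0167]
eef_rot: [3.141, -0.003, 2.976]
force: [-7.3, 5.4, 11.7]
grip_width: 0.0273
grip_force: 25.0
```

Knob back at its home position (0.5144, -0.0046), so the bar closed fully. I'll release it and check from above.

```bash
python3 -m pendant '[[[0,0,0],0],[[0,0,0],0],[[0,0,0],0],[[0,0,0],0],[[0,0,2],0],[[0,0,3],0],[[0,0,3],0],[[0,0,3],0],[[2.6,-0.3,3],0],[[2.6,-0.3,3],0],[[2.6,-0.3,1.5],0],[[2.6,-0.3,0],0],[[2.6,-0.3,0],0],[[2.6,-0.3,0],0],[[0,0,0],0],[[0,0,0],0],[[0,0,0],0]]' 0.7
python3 - <<'E'
from h import *
c=snap('wrist','w9')
for x,y in [(.6339,-.1062),(.6471,-.0271),(.6604,.0516)]: print(proj(c,[x,y,.061]).round(1))
E
```

```text
time_s: 29.52
ee_pos: [0.6706, -0.0229, 0.2013]
eef_rot: [-3.141, -0.001, 2.976]
force: [0.0, 0.2, -0.4]
grip_width: 0.0658
grip_force: 0.0
[190.7 172.1]
[279.6 172. ]
[368.  172.1]
```

View pics/w9.png

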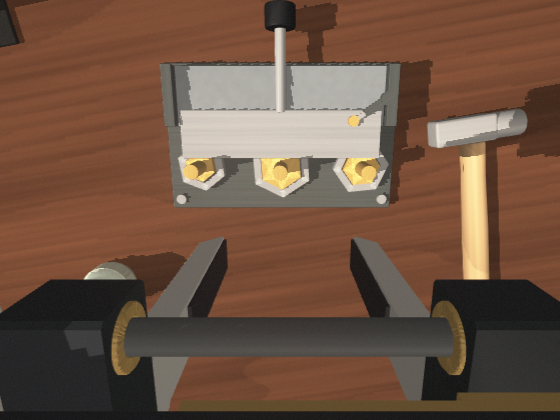

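All three blanks are locked under the bar, with stem ends near (190,172), (280,172) and (369,172), as expected.

```bash
python3 - <<'E'
from h import *
c=snap('wrist')
for x,y in [(.6339,-.1062),(.6471,-.0271),(.6604,.0516)]:
    u,v=proj(c,[x,y,.061]); r=np.hypot(*(proj(c,[x+.007,y,.061])-[u,v]))
    u0,v0=int(u)-16,int(v)-16
    b=cv2.resize(c['color'][v0:v0+33,u0:u0+33],None,fx=6,fy=6,interpolation=cv2.INTER_CUBIC)
    for ch in (1,2):
        H=cv2.HoughCircles(b[:,:,ch],cv2.HOUGH_GRADIENT,1.5,60,param1=120,param2=12,minRadius=int(5.3*r),maxRadius=int(6.7*r))
        if H is not None:
            for q in H[0][:2]:
                uu,vv=(q[:2]+.5)/6-.5+[u0,v0]; print(ch,(uu-u).round(1),(vv-v).round(1),(q[2]/6/r).round(2),pt(c,uu,vv,.061).round(4))
E
```

```text
1 -0.6 0.1 1.0 [ 0.6339 -0.1068  0.061 ]
1 8.1 -5.1 0.9 [ 0.6306 -0.0979  0.061 ]
2 0.6 -1.4 1.08 [ 0.6328 -0.1053  0.061 ]
2 -13.1 -9.9 1.08 [ 0.6233 -0.1158  0.061 ]
1 -0.0 0.2 0.93 [ 0.6473 -0.0272  0.061 ]
1 12.5 -7.3 0.94 [ 0.6425 -0.0149  0.061 ]
2 1.2 -4.0 0.97 [ 0.6437 -0.0254  0.061 ]
1 0.4 1.7 1.08 [0.662  0.0518 0.061 ]
1 9.9 -11.6 1.08 [0.6515 0.0615 0.061 ]
2 -5.9 -4.1 0.96 [0.6558 0.0468 0.061 ]
```

```bash
python3 -m pendant '[[[-1.92,-3.17,0],0],[[-1.92,-3.17,0],0],[[-1.92,-3.17,0],0],[[-1.92,-3.17,0],0],[[-1.92,-3.17,0],0],[[-1.92,-3.17,0],0],[[-1.92,-3.17,0],0],[[-1.92,-3.17,0],0],[[-1.92,-3.17,0],0],[[0,0,0],0],[[0,0,0],0],[[0,0,0],0]]' 0.5
python3 - <<'E'
from h import *
c=snap('wrist','w10'); print(proj(c,[.449,-.299,.005]))
E
```

```text
time_s: 30.62
ee_pos: [0.4983, -0.3077, 0.2023]
eef_rot: [-3.141, 0.001, 2.976]
force: [0.6, 0.3, -0.1]
grip_width: 0.0472
grip_force: 0.0
[288.86575829 137.45484148]
```

View pics/w10.png

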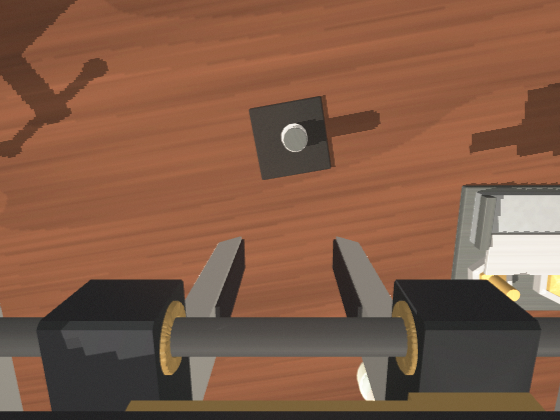

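The stamp's top is at (294,137) and the pad's corners at (249,108), (323,96), (332,165) and (262,179).

```bash
python3 - <<'E'
from h import *
c=snap('wrist'); h=cv2.cvtColor(c['color'],cv2.COLOR_RGB2HSV)
P=np.array([pt(c,u,v,.005) for u,v in [(249.5,108),(323.5,96.5),(332.5,165.5),(262,179)]]);print('pad',P.mean(0),np.linalg.norm(np.roll(P,1,0)-P,axis=1))
d=(P[1]-P[0]);print('padyaw',np.degrees(np.arctan2(d[1],d[0])))
m=((h[:,:,2]>150)&(h[:,:,1]<60)).astype(np.uint8)[95:175,255:335]
k,l,s,ce=cv2.connectedComponentsWithStats(m);i=1+s[1:,4].argmax();print(s[i],ce[i]+[255,95])
u,v=ce[i]+[255,95];print(pt(c,u,v,.07),pt(c,u,v,.075))
x,y,w,hh=s[i][:4];u,v=255+x+w/2-.5,95+y+hh/2-.5;print(u,v,pt(c,u,v,.075),proj(c,[*pt(c,u,v,.075)[:2]+[.01,0],.075])-[u,v])
E
```

```text
pad [ 0.45046548 -0.29567536  0.005     ] [0.07393162 0.07588993 0.07068939 0.07620846]
padyaw 88.9818368142319
[ 25  28  26  29 147] [289.33333333 131.5170068 ]
[ 0.4411555  -0.29691235  0.07      ] [ 0.44097969 -0.29689398  0.075     ]
292.5 137.0 [ 0.44589412 -0.2949999   0.075     ] [ 1.90445626 11.78900696]
```

```bash
python3 - <<'E'
from h import *
c=snap('wrist'); b=cv2.resize(c['color'][105:170,260:325],None,fx=4,fy=4,interpolation=cv2.INTER_CUBIC)
g=cv2.cvtColor(b,cv2.COLOR_RGB2GRAY)
H=cv2.HoughCircles(g,cv2.HOUGH_GRADIENT,1.5,20,param1=100,param2=12,minRadius=40,maxRadius=56)
for q in H[0][:5]:
    u,v=(q[:2]+.5)/4-.5+[260,105]; print(u.round(1),v.round(1),q[2]/4,pt(c,u,v,.075).round(4))
print(g[16:260:12,16:260:12])
E
```

```text
294.7 138.2 12.1375 [ 0.4473 -0.2932  0.075 ]
290.9 134.8 10.9 [ 0.444  -0.2959  0.075 ]
294.7 116.1 11.6875 [ 0.4294 -0.2903  0.075 ]
[[ 68  69  69  70  69  71  69  69  68  68  68  70  69  63  66  64  66  66
   66  56  74]
 [ 70  67  71  71  70  69  70  66  68  69  69  67  67  66  67  67  66  66
   66  59  74]
 [ 71  70  70  70  72  70  70  68  70  68  68  68  68  69  64  66  65  64
   66  65  68]
 [ 71  70  69  69  70  69  70  69  66  69  68  66  66  68  64  68  67  65
   63  67  62]
 [ 69  71  72  70  70  71  71  69  70  66  66  68  61  56  42  45  44  51
   43  44  57]
 [ 68  68  70  69  68  71  67  64 168 228 255 208  57  44  46  45  45  44
   46  47  52]
 [ 70  69  70  69  70  70  64 234 246 216 142 151 186  80  48  46  44  43
   45  45  47]
 [ 68  70  69  69  69  68 170 243 136 137 137 133 128 162  47  45  46  45
   45  45  45]
 [ 71  70  70  70  67  61 252 132 136 137 133 135 134 129  84  45  45  45
   45  46  44]
 [ 68  70  69  69  70  58 250 134 135 136 133 136 133 135 123  45  44  45
   45  46  43]
 [ 69  70  69  67  69  59 236 133 135 135 136 133 135 134 120  44  45  45
 
[... 204 characters left out ...]
8  70  70  69  68 105 151 132 133 133 134 112  69  68  69  67
   67  68  67]
 [ 69  70  67  67  69  67  68  69  66 137 155 131  79  69  68  67  69  67
   66  68  67]
 [ 69  71  70  68  68  66  69  69  68  68  68  69  71  70  65  68  66  68
   66  67  66]
 [ 69  70  68  69  68  69  69  68  70  69  66  69  69  69  69  69  69  66
   65  68  67]
 [ 69  70  69  70  68  68  70  69  69  69  71  68  68  70  68  67  67  66
   68  66  68]
 [ 67  72  71  69  68  69  70  72  69  70  70  71  68  67  70  67  69  69
   68  69  65]
 [ 70  70  66  71  69  69  70  70  69  71  70  70  70  68  67  67  66  68
   67  66  68]
 [ 70  70  71  69  69  69  70  69  70  70  70  69  70  70  69  69  68  67
   65  66  80]]
```

```bash
python3 -m pendant '[[[-1.7,0.48,0],0],[[-1.7,0.48,-2],0],[[-1.7,0.49,-3],0],[[0,0,-3],0],[[0,0,-3],0],[[0,0,-2],0],[[0,0,-2],0],[[0,0,-1.4],0],[[0,0,-1],0],[[0,0,0],0],[[0,0,0],0],[[0,0,0],0]]' 0.5 5
python3 -m pendant '[[[0,0,0],0],[[0,0,0],0],[[0,0,0],0],[[0,0,0],0],[[0,0,0],0],[[0,0,0],0],[[0,0,0],0]]' 0.1 5
python3 -m pendant '[[[0,0,0],0],[[0,0,0],0],[[0,0,0],0],[[0,0,0],0],[[0,0,0],-0.121],[[0,0,0],-0.121],[[0,0,0],-0.121],[[0,0,0],-0.121],[[0,0,0],-0.121],[[0,0,0],-0.121],[[0,0,0],-0.121],[[0,0,0],-0.121],[[0,0,0],-0.121],[[0,0,0],-0.121],[[0,0,0],-0.121],[[0,0,0],-0.121],[[0,0,0],-0.121],[[0,0,0],0],[[0,0,0],0]]' 0.45
python3 -m pendant '[[[0,0,0],0],[[0,0,0],0],[[0,0,0],0],[[0,0,0],0],[[0,0,0],0],[[0,0,0],0],[[0,0,0],0]]' 0.1 40
```

```text
time_s: 31.77
ee_pos: [0.448, -0.2938, 0.0288]
eef_rot: [-3.141, 0.001, 2.976]
force: [-0.1, 0.2, 0.5]
grip_width: 0.0469
grip_force: 0.0
time_s: 32.35
ee_pos: [0.4475, -0.2938, 0.028]
eef_rot: [-3.141, 0.0, 2.976]
force: [-0.8, 0.3, 4.1]
grip_width: 0.0199
grip_force: 5.0
time_s: 33.93
ee_pos: [0.4473, -0.2937, 0.0277]
eef_rot: [-3.141, -0.0, 1.407]
force: [-0.3, 0.1, 0.4]
grip_width: 0.0421
grip_force: 0.0
time_s: 34.52
ee_pos: [0.4473, -0.2937, 0.0278]
eef_rot: [-3.142, -0.0, 1.403]
force: [-0.2, 1.0, 0.4]
grip_width: 0.0194
grip_force: 40.0
```

```bash
python3 -m pendant '[[[0,0,1],0],[[0,0,3],0],[[0,0,3],0],[[0,0,3],0],[[2.33,2.34,0],0],[[2.33,2.34,0],0],[[2.33,2.34,0],0],[[2.33,2.34,0],0],[[2.33,2.34,0],0],[[2.33,2.34,0],0],[[2.34,2.33,0],0],[[2.34,2.33,0],0],[[0,0,-1.6],0],[[0,0,-1.2],0],[[0,0,-0.6],0],[[0,0,0],0],[[0,0,0],0],[[0,0,0],0],[[0,0,0],0]]'
python3 - <<'E'
from h import *
for n in ['scene','side']:
    c=snap(n); g=cv2.cvtColor(c['color'],cv2.COLOR_RGB2GRAY)
    u,v=proj(c,[.45,-.296,.005]).astype(int); m=(g<55).astype(np.uint8); x0,y0=u-45,v-40
    k,l,s,ce=cv2.connectedComponentsWithStats(m[y0:y0+80,x0:x0+90]); i=l[40,45]; print(s[i])
    k=max(cv2.findContours((l==i).astype(np.uint8),cv2.RETR_EXTERNAL,cv2.CHAIN_APPROX_NONE)[0],key=cv2.contourArea)[:,0,:]+[x0,y0]
    W=np.array([pt(c,a,b,.005)[:2]*1000 for a,b in k],np.float32); print(n,cv2.minAreaRect(W))
print(ctrl.get_obs()['ee_pos'],ctrl.get_obs()['force'],ctrl.get_obs()['eef_rot'])
E
```

```text
time_s: 36.1
ee_pos: [0.6341, -0.1073, 0.0948]
eef_rot: [3.14, 0.0, 1.402]
force: [-0.1, -0.5, -1.2]
grip_width: 0.0198
grip_force: 40.0
[   0    0   90   80 7192]
scene ((440.4508361816406, -296.1867980957031), (193.22998046875, 162.01361083984375), 36.637874603271484)
[   0    0   90   80 7200]
side ((446.8858642578125, -316.92535400390625), (221.68313598632812, 331.8721008300781), 17.99764060974121)
[ 0.63406678 -0.10704746  0.09448792] [ 0.18240405  0.10126225 -1.53670129] [3.14063544e+00 6.92245741e-05 1.40231426e+00]
```

```bash
python3 -m pendant '[[[0,0,-0.5],0],[[0,0,-0.3],0],[[0,0,-0.15],0],[[0,0,0],0],[[0,0,0],0],[[0,0,0],0]]'; python3 -m pendant '[[[0,0,-0.05],0],[[0,0,-0.05],0],[[0,0,0],0],[[0,0,0],0],[[0,0,0],0]]'
```

```text
time_s: 36.7
ee_pos: [0.6339, -0.1067, 0.0842]
eef_rot: [-3.141, -0.0, 1.403]
force: [0.4, 0.4, -1.3]
grip_width: 0.0198
grip_force: 40.0
time_s: 37.12
ee_pos: [0.6341, -0.1068, 0.0837]
eef_rot: [3.141, 0.0, 1.403]
force: [-1.5, -0.2, 5.7]
grip_width: 0.0196
grip_force: 40.0
```

```bash
python3 -m pendant '[[[0,0,-0.03],0],[[0,0,0],0],[[0,0,0],0],[[0,0,0],0],[[0,0,0],0],[[0,0,0],0]]'
```

```text
time_s: 37.62
ee_pos: [0.6342, -0.1067, 0.0837]
eef_rot: [3.141, 0.0, 1.403]
force: [-1.7, 1.4, 8.0]
grip_width: 0.0197
grip_force: 40.0
```

```bash
python3 -m pendant '[[[0,0,0],0],[[0,0,0],0],[[0,0,0],0],[[0,0,0],0],[[0,0,0],0],[[0,0,0],0]]'; python3 -m pendant '[[[0,0,0.3],0],[[0,0,0.7],0],[[0,0,1.5],0],[[0,0,1.5],0],[[0,0,0],0],[[0.534,3.168,0],0],[[0.534,3.168,0],0],[[0.534,3.168,0],0],[[0.534,3.168,0],0],[[0.534,3.168,0],0],[[0,0,0],0],[[0,0,-1.5],0],[[0,0,-1],0],[[0,0,-0.5],0],[[0,0,0],0],[[0,0,0],0],[[0,0,0],0],[[0,0,0],0]]'
```

```text
time_s: 38.12
ee_pos: [0.6342, -0.1068, 0.0837]
eef_rot: [3.141, 0.0, 1.403]
force: [-2.2, 0.9, 7.6]
grip_width: 0.0198
grip_force: 40.0
time_s: 39.62
ee_pos: [0.661, 0.0514, 0.0937]
eef_rot: [3.141, -0.0, 1.402]
force: [-0.6, 0.2, -1.8]
grip_width: 0.0198
grip_force: 40.0
```

```bash
python3 -m pendant '[[[0,0,-0.4],0],[[0,0,-0.3],0],[[0,0,-0.15],0],[[0,0,0],0],[[0,0,0],0],[[0,0,-0.08],0],[[0,0,-0.05],0],[[0,0,0],0],[[0,0,0],0],[[0,0,0],0]]'
```

```text
time_s: 40.45
ee_pos: [0.6609, 0.0517, 0.0838]
eef_rot: [3.141, -0.0, 1.403]
force: [-1.3, -0.4, 5.9]
grip_width: 0.0192
grip_force: 40.0
```

```bash
python3 -m pendant '[[[0,0,-0.035],0],[[0,0,0],0],[[0,0,0],0],[[0,0,0],0],[[0,0,0],0],[[0,0,0],0],[[0,0,0],0],[[0,0,0],0],[[0,0,0],0],[[0,0,0],0],[[0,0,0],0],[[0,0,0],0]]'
```

```text
time_s: 41.45
ee_pos: [0.6609, 0.0517, 0.0837]
eef_rot: [3.141, -0.0, 1.403]
force: [-2.1, -0.2, 7.5]
grip_width: 0.0193
grip_force: 40.0
```

```bash
python3 -m pendant '[[[0,0,-0.02],0],[[0,0,0],0],[[0,0,0],0],[[0,0,0],0],[[0,0,0],0],[[0,0,0],0],[[0,0,0],0],[[0,0,0],0]]'; python3 -m pendant '[[[0,0,0.3],0],[[0,0,0.7],0],[[0,0,1.5],0],[[0,0,1.5],0],[[0,0,0],0],[[-0.45,-2.63,0],0],[[-0.46,-2.63,0],0],[[-0.46,-2.63,0],0],[[0,0,0],0],[[0,0,-1.5],0],[[0,0,-1],0],[[0,0,-0.5],0],[[0,0,0],0],[[0,0,0],0],[[0,0,0],0],[[0,0,0],0]]'
```

```text
time_s: 42.12
ee_pos: [0.661, 0.0517, 0.0837]
eef_rot: [3.14, -0.0, 1.403]
force: [-3.7, -0.7, 10.6]
grip_width: 0.0192
grip_force: 40.0
time_s: 43.45
ee_pos: [0.6473, -0.027, 0.0932]
eef_rot: [3.141, -0.0, 1.403]
force: [-0.1, -0.4, -1.3]
grip_width: 0.0198
grip_force: 40.0
```

```bash
python3 -m pendant '[[[0,0,-0.4],0],[[0,0,-0.3],0],[[0,0,-0.15],0],[[0,0,0],0],[[0,0,0],0],[[0,0,-0.08],0],[[0,0,-0.05],0],[[0,0,0],0],[[0,0,0],0],[[0,0,0],0]]'
```

```text
time_s: 44.28
ee_pos: [0.6472, -0.0272, 0.0837]
eef_rot: [3.141, -0.0, 1.403]
force: [-2.5, -0.1, 5.1]
grip_width: 0.0197
grip_force: 40.0
```

```bash
python3 -m pendant '[[[0,0,-0.04],0],[[0,0,0],0],[[0,0,0],0],[[0,0,0],0],[[0,0,0],0],[[0,0,0],0],[[0,0,0],0],[[0,0,0],0],[[0,0,0],0],[[0,0,0],0],[[0,0,0],0],[[0,0,0],0]]'; python3 -m pendant '[[[0,0,0.3],0],[[0,0,0.7],0],[[0,0,1.5],0],[[0,0,2],0],[[0,0,0],0],[[0,0,0],0]]'
python3 - <<'E'
from h import *
for n in ['scene','side']:
    c=snap(n); g=cv2.cvtColor(c['color'],cv2.COLOR_RGB2GRAY)
    u,v=proj(c,[.45,-.296,.005]).astype(int); R=33; b=g[v-R:v+R,u-R:u+R]
    t,m=cv2.threshold(b,0,1,cv2.THRESH_BINARY_INV+cv2.THRESH_OTSU)
    k,l,s,ce=cv2.connectedComponentsWithStats(m); i=l[R,R]; print(t,b[R,R],s[i])
    k=max(cv2.findContours((l==i).astype(np.uint8),cv2.RETR_EXTERNAL,cv2.CHAIN_APPROX_NONE)[0],key=cv2.contourArea)[:,0,:]+[u-R,v-R]
    W=np.array([pt(c,a,q,.005)[:2]*1000 for a,q in k],np.float32); print(n,cv2.minAreaRect(W))
E
```

```text
time_s: 45.28
ee_pos: [0.6472, -0.0272, 0.0837]
eef_rot: [3.14, -0.0, 1.403]
force: [-4.2, 0.5, 9.0]
grip_width: 0.0195
grip_force: 40.0
time_s: 45.78
ee_pos: [0.6474, -0.0273, 0.1281]
eef_rot: [3.14, -0.0, 1.403]
force: [-0.2, -0.5, -1.9]
grip_width: 0.0196
grip_force: 40.0
85.0 67 [   5   10   58   52 1555]
scene ((451.067626953125, -297.9941711425781), (76.20084381103516, 78.61695098876953), 0.32286331057548523)
100.0 80 [ 13  21  41  28 721]
side ((449.30419921875, -291.83685302734375), (75.26097106933594, 83.79280090332031), 0.3365706205368042)
```

```bash
python3 -m pendant '[[[-2.06,-3.23,0],0],[[-2.06,-3.23,0],0],[[-2.06,-3.23,0],0],[[-2.06,-3.23,0],0],[[-2.06,-3.23,0],0],[[-2.06,-3.23,0],0],[[-2.06,-3.23,0],0],[[-2.06,-3.23,0],0],[[-2.06,-3.23,0],0],[[-2.06,-3.23,0],0],[[0,0,0],0],[[0,0,0],0],[[0,0,0],0]]'
python3 - <<'E'
from h import *
c=snap('wrist','w11'); g=cv2.cvtColor(c['color'],cv2.COLOR_RGB2GRAY)
u,v=proj(c,[.4503,-.2957,.005]).astype(int); print(u,v); b=g[v-70:v+70,u-70:u+70]
t,m=cv2.threshold(b,0,1,cv2.THRESH_BINARY_INV+cv2.THRESH_OTSU)
k,l,s,ce=cv2.connectedComponentsWithStats(m); i=l[70,70]; print(t,b[70,70],s[i])
k=max(cv2.findContours((l==i).astype(np.uint8),cv2.RETR_EXTERNAL,cv2.CHAIN_APPROX_NONE)[0],key=cv2.contourArea)[:,0,:]+[u-70,v-70]
W=np.array([pt(c,a,q,.005)[:2]*1000 for a,q in k],np.float32); print(cv2.minAreaRect(W),ctrl.get_obs()['ee_pos'])
E
```

```text
time_s: 46.97
ee_pos: [0.4409, -0.3497, 0.1265]
eef_rot: [-3.141, -0.001, 1.402]
force: [0.4, -0.1, -2.2]
grip_width: 0.0191
grip_force: 40.0
287 137
91.0 69 [  18   13  105  111 8803]
((450.6382141113281, -295.4154052734375), (75.02865600585938, 79.5770034790039), 0.17406029999256134) [ 0.44126398 -0.34927593  0.12673228]
```

View pics/w11.png

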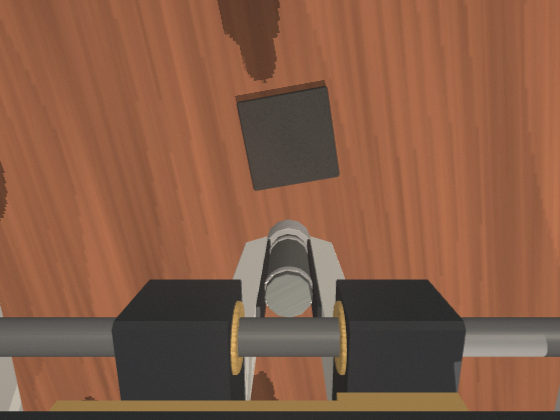

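The pad's corners are at (238,102), (326,87), (339,175) and (254,190), with a shadow strip along its far edge. That puts the pad centre at about (0.4506, -0.2977), and the stamp hangs upright in the gripper.

```bash
python3 -c "
from h import *
c=snap('wrist');print(np.mean([pt(c,u,v,.005) for u,v in [(238,102),(326,87),(339,175),(254,190)]],0))"
python3 -m pendant '[[[0.48,2.6,0],0],[[0.48,2.6,0],0],[[0,0,-2],0],[[0,0,-2],0],[[0,0,-2],0],[[0,0,-2],0],[[0,0,-1],0],[[0,0,-0.4],0],[[0,0,0],0],[[0,0,0],0],[[0,0,-0.2],0],[[0,0,-0.2],0],[[0,0,0],0],[[0,0,0],0],[[0,0,0],0]]'
```

```text
[ 0.45139214 -0.29750052  0.005     ]
time_s: 48.32
ee_pos: [0.4506, -0.2983, 0.0297]
eef_rot: [3.141, 0.0, 1.403]
force: [-0.4, -1.0, -1.6]
grip_width: 0.0196
grip_force: 40.0
```

```bash
python3 -m pendant '[[[0.03,0.05,-0.1],0],[[0,0,-0.05],0],[[0,0,-0.05],0],[[0,0,0],0],[[0,0,0],0],[[0,0,0],0]]'
```

```text
time_s: 48.82
ee_pos: [0.4509, -0.2977, 0.0278]
eef_rot: [3.141, 0.0, 1.403]
force: [-1.9, 2.0, 5.5]
grip_width: 0.0192
grip_force: 40.0
```

```bash
python3 -m pendant '[[[0,0,0.05],0],[[0,0,0],0],[[0,0,0],0]]' - 5; python3 -m pendant '[[[0,0,0],0],[[0,0,0],0],[[0,0,0],0],[[0,0,0],0],[[0,0,1],0],[[0,0,2],0],[[0,0,3],0],[[0,0,3],0],[[0,0,3],0],[[0,0,3],0],[[0,-2,2],0],[[0,-3,0],0],[[0,-2,0],0],[[0,0,0],0],[[0,0,0],0],[[0,0,0],0]]' 0.45
python3 - <<'E'
from h import *
for n in ['scene','side','wrist']:
    c=snap(n,n+'9'); print(n,proj(c,[.451,-.2977,.075]).round(),proj(c,[.451,-.2977,.005]).round())
c=ctrl.camera('wrist'); 
b=cv2.resize(c['color'],None,fx=3,fy=3,interpolation=cv2.INTER_CUBIC); g=cv2.cvtColor(b,cv2.COLOR_RGB2GRAY)
u,v=proj(c,[.451,-.2977,.075]); r=np.hypot(*(proj(c,[.461,-.2977,.075])-[u,v])); x0,y0=int(u*3)-90,int(v*3)-90
H=cv2.HoughCircles(g[max(y0,0):y0+180,x0:x0+180],cv2.HOUGH_GRADIENT,1.5,30,param1=100,param2=12,minRadius=int(2.8*r),maxRadius=int(3.3*r))
for q in H[0][:2]: print(pt(c,(q[0]+x0+.5)/3-.5,(q[1]+max(y0,0)+.5)/3-.5,.075).round(4))
E
```

```text
time_s: 49.07
ee_pos: [0.4508, -0.2977, 0.0277]
eef_rot: [-3.141, -0.0, 1.403]
force: [-0.6, -0.2, -0.5]
grip_width: 0.02
grip_force: 5.0
time_s: 50.4
ee_pos: [0.4508, -0.3671, 0.1982]
eef_rot: [-3.141, -0.0, 1.403]
force: [0.6, -0.7, 0.3]
grip_width: 0.0423
grip_force: 0.0
scene [140. 286.] [149. 302.]
side [388. 134.] [384. 161.]
wrist [273. 121.] [276. 120.]
[ 0.4509 -0.2975  0.075 ]
```

```bash
python3 -c "
from station import ctrl
print(ctrl.hand_in())"
```

```text
the job is handed in; nothing more can be done
None
```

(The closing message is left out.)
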